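# Clamp a tube in the screw vice with its fold-out crank

### The arm

A 6-joint arm with a two-finger parallel gripper is mounted at the origin on a cart in front of the work surface, level with it; the furniture and walls round the work are solid. World frame = base frame: x ahead of the robot, y to its left, z up, the work surface at z = 0. Lengths are in m, angles in rad, forces in N, time in s.
With the tool pointing down it reaches from about 0.35 to 0.8 m from the base axis. Payload 7.3 kg.
Tool frame: the origin (TCP) lies on the centre line of the jaws, within the pads' length; the fingertips stand 14 mm ahead of it and the grasp point (between the pads) lies 5 mm behind it; z points along the fingers, y is the direction in which the jaws open and shut (so a half turn about z gives the same grasp; the last joint's range is limited). The gripper opens to 85 mm and grips with 20 to 120 N. Pads are 22 mm wide; open, the fingers measure 114 mm over their backs; the gripper's body (76 mm by 85 mm) begins 54 mm behind the grasp point. The pads swing forward as they close: fully open they stand 13 mm farther back than shut.
Start: joints at [-1.378, 0.342, 1.524, -0, 1.275, -0.146], TCP at [0.175, -0.495, 0.245] pointing down, gripper open.
Joint ranges: [-2.53, 2.53], [-0.77, 2.02], [0.04, 2.7], [-1, 4.14], [0.28, 2.66], [-3.11, 3.11]. Speed limits (rad/s): [2.57, 2.57, 3.14, 3.14, 3.14, 3.14].

### API

Orientations are given as a unit quaternion [w, x, y, z].
In Python, from cell import status, cams, bot gives the robot as it stands.
- The arm moves only by the shell command python3 -m inch 'ROWS'. ROWS is JSON, a list of rows, each a list of 7 numbers: the turn, a rotation vector about the tool's x, y, z in degrees, then the shift along the tool's x, y, z in m, then the closure, from -1 (fully open) to 1 (shut), so that 0 is half open. In form: [[rx, ry, rz, x, y, z, grip], ...]. A call has 1 to 10 rows; each row shifts and turns the commanded pose from where the row before left it, along the tool's axes as they then stand; what a row does not reach is not made up. A row lasts 1/10 s, in which the tool goes at most 50 mm and 8.59 degrees, less where a joint would pass 70% of its speed; a pose out of reach is approached as far as the arm can. A call is refused whole if a number of a shift passes 0.05 or a number of a turn 8.59, either way. A call with a gripper value outside its range is refused whole. The fingers move at their own pace and stop on an object; the grip force is fixed at half the most. Time passes only in rows, so rows that do not move let the fingers close. It gives the time, the measured TCP pose, the force and the opening at its end, in the units of the state.
- status.sense(): the state, without advancing time (a new reading comes with each control period).
- cams.snapshot(name): name is "scene" or "side" or "wrist"; returns a dict with "image" (384x512x3 uint8, blue, green, red), "fx", "fy", "cx", "cy" (pixels), "dist_coeffs" ([k1, k2, p1, p2, k3] as OpenCV has them; the pictures are not rectified), "R" (3x3) and "t" (3): a world point X has camera coordinates R X + t. Camera axes: x right, y down, z forward; pixel columns grow to the right and rows downward; lengths in m; the calibration is good to about 2 mm. A picture is of the moment at which its call begins. There is no depth.
- bot.job_done(): hands the job in, once; it reports no verdict.
The state is a dict: "clock": time; "q": joint angles; "qd": joint speeds; "joint_efforts": joint torques, N m; "tcp_pos": TCP position; "tool_rot": TCP orientation; "contact_force": force on the tool from outside, world axes, zero at the start; "wrist_torque": the same for the moment, N m; "width": opening from 0.0 (shut) to 1.0 (fully open).
Only numpy, scipy, OpenCV 4.12 (cv2) and the standard library are available. Lean on these libraries where they do the work, as an engineer would, in place of code of your own. Each camera call takes 0.05 s, during which the arm holds its last target.

### The job

The square tube in the screw vice has to be held for tack welding. Swing the folding grip of the vice's crank up until it stands straight out, then crank clockwise (seen from above) until the foot bears down on the tube and the crank clearly stiffens - firmly nipped, but no further, or the thin tube is dented. Then fold the grip fully flat onto the crank arm again so that the torch lead cannot catch on it, leave the vice tight, and do not disturb anything else on the cart.

Things in the scene. Friction and masses are not known exactly. Their poses are not given: they have to be found in the camera images.
- crank_axis (a point): The screw vice (fixed; base 150 x 150 x 14 mm, two columns, yoke whose nut tops are at z = 137 mm) has a crank on top of its upright screw. This point is on the screw's axis, level with the centre line of the folded grip, z about 195 mm, 13 mm above the top of the crank arm (arm 15 mm wide, 12 thick; hub 32 mm across). Crank and screw sink 14 mm per clockwise turn.
- grip_hinge (a point): Centre of the cross pin on which the grip folds, in a clevis (22 mm wide, reaching 8 mm above this point) at the end of the crank arm, 70 mm from crank_axis and level with it. The pin lies crosswise to the arm, so the grip swings in the upright plane through arm and axis.
- grip_mid (a point): Middle of the grip: a black plastic sleeve 21 mm thick and 50 mm long that spins freely on its core; 37 mm from grip_hinge. The sleeve reaches from 12 to 62 mm from the hinge. Folded, it lies along the top of the arm from the hinge towards the axis, 2 mm above the arm; swung out, it stands upright. The hinge is stiff (0.1 Nm) and stays where it is left.
- crank (a joint): Crank angle, rad, grows clockwise seen from above; starts at 0 to 3, stop at 12. Turning free takes about 9 N at the grip (0.65 Nm); held still after a short push, less. With the foot on the tube the push rises within 0.5 rad: rightly tight at 3.5 to 7 N more than free in the same motion; 8 N more dents the tube. It does not run back when let go. The angle differs each time: go by feel.
- grip_fold (a joint): Fold angle of the grip, rad: 0 = flat on the crank arm, pi/2 = standing straight up (end stop).
- spindle: The screw's lower end with the round pressure foot, 33 mm across, under the yoke; origin on the axis, sinks with the screw, in line with the top of the yoke's boss (z 134 mm) when the crank reads 0. The foot is set by a lock nut differently each time (up to 2 mm either way): at the start it hangs 7.5 to 19 mm above the tube.
- tube: Thin square steel tube offcut, 40 x 40 x 110 mm, 0.28 kg, lying loose on the vice base between two low rails, under the foot; its length (its own y) runs through the yoke. Origin at the centre of its underside. It is to stay where it lies.
- hex_key: hex key lying in front of the vice base, 93 x 35 x 5 mm; origin at the centre of its underside. Leave alone.
- nozzle: copper gas nozzle standing in front of the vice, 25 mm across, 58 mm tall; origin at the centre of its underside. Leave alone.
- clamp: screw clamp lying flat at the left side of the cart, 206 x 143 x 24 mm; origin at the centre of its underside. Leave alone.
- slot_stop: slotted upright stop on a square foot, back left, 60 x 50 mm, 178 mm tall; origin at the centre of its underside. Leave alone.
- v_block: steel V block at the back left, 50 x 50 x 30 mm; origin at the centre of its underside. Leave alone.
- pliers_a: combination pliers lying on the right of the cart, 177 x 62 x 19 mm; origin at the centre of the underside. Leave alone.
- pliers_b: second combination pliers on the right, 177 x 62 x 19 mm; origin at the centre of the underside. Leave alone.
- spanner: combination spanner lying at the back right, 208 x 51 x 8 mm; origin at the centre of the underside. Leave alone.

How it is judged:
On the way, in this order (a step that is already met when the one before it is completed fails the run):
1. the grip is swung out upright before the foot touches the tube (value of joint grip_fold above 1.35 rad and contact force between spindle and tube below 5 N), for 0.2 s.
2. the screw is cranked down, grip still out, until the foot holds the tube with at least 80 N (value of joint grip_fold above 1.1 rad and contact force between spindle and tube above 80 N), for 0.3 s.
3. the grip is folded flat again while the foot still holds the tube (value of joint grip_fold below 0.15 rad and contact force between spindle and tube above 70 N), for 0.2 s.
At the end, for the whole second after the job is handed in: The grip lies flat on the crank arm (within 0.15 rad), the foot presses the tube with 70 to 260 N, the crank is at rest, and the tube is within 8 mm of where it lay (all of step 3 and contact force between spindle and tube below 260 N and velocity of joint crank between -0.05 and 0.05 rad/s and distance of tube from where it was at the start of the episode below 0.008 m); the robot touches nothing.
It fails at once if the screw is overtightened: more than 260 N on the thin tube (contact force between spindle and tube above 260 N).
It fails at once if the tube is shoved more than 10 mm (distance of tube from where it was at the start of the episode above 0.01 m).
It fails at once if something else on the cart is moved more than 25 mm (distance of any of hex_key, nozzle, v_block, pliers_a, pliers_b from where it was at the start of the episode above 0.025 m).
It also fails if it takes over 72 s, if anything falls off the work surface, if the arm or the gripper's body presses on something with over 40 N, if the wrist force passes 120 N, or if a joint passes its speed limit or range.

## Working session

There is one attempt and no reset: what is moved stays moved. The work goes in short steps, Python scripts to look and compute and a shell command to move; the robot and the scene stay as the last step left them, time stands still between calls to the robot, and variables do not carry over. Pictures are saved under pics/ and viewed, and the job is handed in when it is done.

```bash
ls; mkdir -p pics
python3 - <<'E'
from cell import status, cams, bot
import cv2
print(status.sense())
for n in ["scene","side","wrist"]:
    s=cams.snapshot(n); cv2.imwrite(f"pics/{n}0.png",s["image"])
    print(n,{k:(v.tolist() if hasattr(v,'tolist') else v) for k,v in s.items() if k!="image"})
E
```

```text
pics
{'clock': 0.0, 'q': array([-1.37797772e+00,  3.42717832e-01,  1.52502464e+00,  2.83373009e-06,
        1.27540119e+00, -1.45987235e-01]), 'qd': array([ 3.54624635e-04,  1.48277230e-03,  1.90511982e-03,  6.56092306e-04,
       -3.05540277e-03,  7.03261921e-05]), 'joint_efforts': array([-1.39443404e-03, -4.33683193e+01, -2.46015590e+01, -4.54120081e-04,
        7.71466439e-03, -8.14096524e-07]), 'tcp_pos': array([ 0.1744434 , -0.49476476,  0.24462582]), 'tool_rot': array([-7.75323152e-04,  9.85685379e-01,  1.68593391e-01, -1.68024960e-05]), 'contact_force': array([-0.26183958,  0.49413319,  0.07815977]), 'wrist_torque': array([0.01694887, 0.04286344, 0.0391263 ]), 'width': 0.9954793718253317}
scene {'fx': 402.2776219971651, 'fy': 402.2776219971651, 'cx': 253.43257562052986, 'cy': 194.1526357903597, 'dist_coeffs': [-0.036593695191626946, 0.0, 0.0, 0.0, 0.0], 'R': [[-0.6982117302098108, -0.7155178502336543, -0.02312111144457901], [-0.3057609118029904, 0.32725726802878974, -0.8940989572389272], [0.6473103155448913, -0.6172008477953858, -0.4472722536328747]], 't': [0.3960026539009281,
[... 220 characters left out ...]
0359630944, -0.2372473814590163, -0.019657540731285384], [-0.11959757190549682, -0.4148767086177562, -0.9019832245894637], [0.20583770235569493, 0.8784025254046902, -0.43132336321093356]], 't': [-0.520473519397392, 0.17930788790833094, 1.511849677353666]}
wrist {'fx': 322.9463786649674, 'fy': 322.9463786649674, 'cx': 252.84901072406194, 'cy': 192.40145205560066, 'dist_coeffs': [-0.026467348183671566, 0.0, 0.0, 0.0, 0.0], 'R': [[0.3316563476273245, -0.943398717757181, -0.0017106760689545302], [-0.8988557152786093, -0.31654661732383843, 0.30307860724870983], [-0.2864654781810291, -0.09898029296251315, -0.952964024197961]], 't': [-0.5245218544714689, -0.039503291612765924, 0.37982454096038404]}
```

View pics/scene0.png

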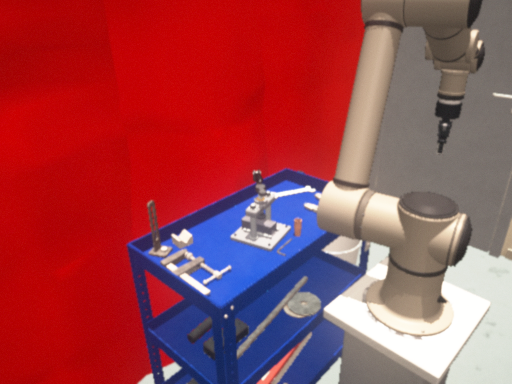

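View pics/side0.png

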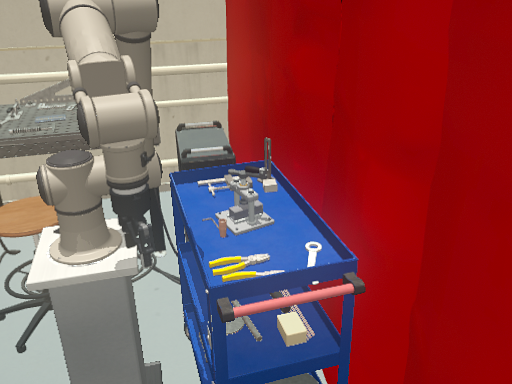

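View pics/wrist0.png

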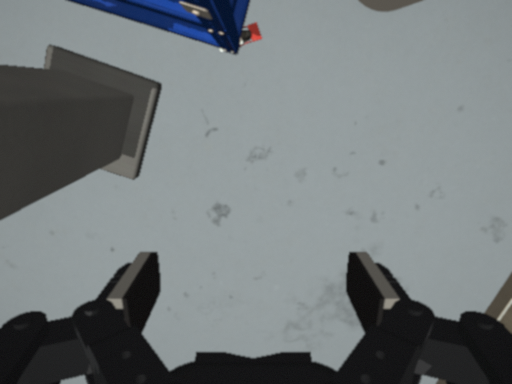

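Run:
```python
import cv2
a=cv2.imread("pics/scene0.png")[150:270,200:330]; b=cv2.imread("pics/side0.png")[150:270,190:320]
cv2.imwrite("pics/z0.png",cv2.hconcat([cv2.resize(a,(400,369),interpolation=2),cv2.resize(b,(400,369),interpolation=2)]))
```

```text
(no output)
```

View pics/z0.png

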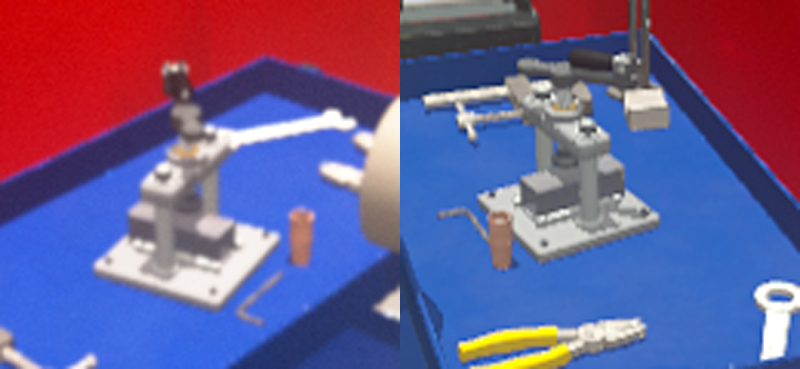

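```bash
cat > h.py <<'E'
import numpy as np,cv2
from cell import status,cams,bot
from scipy.spatial.transform import Rotation as Ro
def ray(s,px):
    K=np.array([[s["fx"],0,s["cx"]],[0,s["fy"],s["cy"]],[0,0,1.]])
    u=cv2.undistortPoints(np.array([[px]],float),K,np.array(s["dist_coeffs"])).ravel()
    R=np.array(s["R"]);t=np.array(s["t"])
    return -R.T@t, R.T@np.array([u[0],u[1],1])
def onz(s,px,z):
    c,d=ray(s,px); return c+d*(z-c[2])/d[2]
def tri(rs):
    A=np.zeros((3,3));b=np.zeros(3)
    for c,d in rs:
        d=d/np.linalg.norm(d);P=np.eye(3)-np.outer(d,d);A+=P;b+=P@c
    return np.linalg.solve(A,b)
def proj(s,X):
    K=np.array([[s["fx"],0,s["cx"]],[0,s["fy"],s["cy"]],[0,0,1.]])
    return cv2.projectPoints(np.atleast_2d(np.array(X,float)),cv2.Rodrigues(np.array(s["R"]))[0],np.array(s["t"]),K,np.array(s["dist_coeffs"]))[0].reshape(-1,2)
def toolR(st=None):
    st=st or status.sense(); w,x,y,z=st["tool_rot"]; return Ro.from_quat([x,y,z,w])
def pose():
    st=status.sense(); R=toolR(st).as_matrix()
    print("t",round(st["clock"],2),"p",st["tcp_pos"].round(4),"x",R[:,0].round(3),"y",R[:,1].round(3),"z",R[:,2].round(3),"F",st["contact_force"].round(1),"w",round(st["width"],3),"q",st["q"].round(2))
E
python3 - <<'E'
from h import *
pose()
a=cams.snapshot("scene");b=cams.snapshot("side")
print("hub", onz(a,(260,186),.185),onz(b,(242.7,173.4),.185),tri([ray(a,(260,186)),ray(b,(242.7,173.4))]))
print("hinge", onz(a,(257,174),.195),onz(b,(264,172),.195),tri([ray(a,(257,174)),ray(b,(264,172))]))
E
```

```text
t 0.15 p [ 0.1745 -0.4949  0.2448] x [0.943 0.332 0.   ] y [ 0.332 -0.943 -0.001] z [-0.     0.001 -1.   ] F [ 0.4  0.  -0.8] w 1.003 q [-1.38  0.34  1.52 -0.    1.28 -0.15]
hub [0.50054906 0.03068105 0.185     ] [ 0.5012679  -0.01038639  0.185     ] [0.5095994  0.01867451 0.17474535]
hinge [ 0.55642291 -0.01193532  0.195     ] [ 0.56345566 -0.04068064  0.195     ] [ 0.56809569 -0.02356951  0.18747426]
```

```bash
python3 - <<'E'
from h import *
s=cams.snapshot("wrist"); st=status.sense(); T=toolR().as_matrix()
R=np.array(s["R"]);c=-R.T@s["t"]
print("cam in tool",T.T@(c-st["tcp_pos"]),"view dir tool",T.T@R[2],"right",T.T@R[0])
E
python3 -m inch '[[0,0,0,0,0,-0.05,-1],[0,0,0,0,0,-0.05,-1],[0,0,0,0,0,-0.05,-1]]'
```

```text
cam in tool [ 0.07706537  0.00035338 -0.12824864] view dir tool [-3.03217167e-01 -7.50853130e-04  9.52921185e-01] right [-7.46584605e-04  9.99999570e-01  5.50387110e-04]
clock: 0.6
tcp_pos: [0.1744, -0.4947, 0.397]
tool_rot: [-0.0, 0.986, 0.169, 0.0]
contact_force: [0.5, -1.5, 0.2]
width: 1.001
```

```bash
python3 -m inch '[[0,0,4.5,0.042,-0.028,0,-1],[0,0,0,0.042,-0.028,0,-1],[0,0,0,0.042,-0.028,0,-1],[0,0,0,0.042,-0.028,0,-1],[0,0,0,0.042,-0.028,0,-1],[0,0,0,0.042,-0.028,0,-1]]'; python3 -c "from h import *;pose()"
```

```text
clock: 1.2
tcp_pos: [0.3707, -0.2659, 0.3955]
tool_rot: [0.0, 0.992, 0.13, 0.0]
contact_force: [0.6, -0.7, 0.3]
width: 1.004
t 1.2 p [ 0.3707 -0.2659  0.3955] x [0.966 0.257 0.   ] y [ 0.257 -0.966  0.001] z [ 0. -0. -1.] F [ 0.6 -0.7  0.3] w 1.004 q [-0.79  0.14  1.39 -0.    1.61  0.52]
```

```bash
python3 -m inch '[[0,0,0,0.046,-0.041,0,-1],[0,0,0,0.046,-0.041,0,-1],[0,0,0,0.046,-0.041,0,-1],[0,0,0,0.046,-0.041,0,-1],[0,0,0,0.046,-0.041,0,-1],[0,0,8.5,0,0,0,-1],[0,0,8.5,0,0,0,-1],[0,0,8.5,0,0,0,-1],[0,0,8.5,0,0,0,-1],[0,0,8.5,0,0,0,-1]]'
python3 - <<'E'
from h import *
pose()
s=cams.snapshot("wrist");cv2.imwrite("pics/w1.png",cv2.resize(s["image"],(800,600),interpolation=2))
E
```

```text
clock: 2.2
tcp_pos: [0.5074, -0.0587, 0.3951]
tool_rot: [0.0, 0.97, -0.241, -0.0]
contact_force: [-0.1, -0.9, 0.9]
width: 1.004
t 2.2 p [ 0.5074 -0.0587  0.3951] x [ 0.884 -0.468 -0.   ] y [-0.468 -0.884  0.   ] z [-0. -0. -1.] F [-0.1 -0.9  0.9] w 1.004 q [-0.27  0.25  1.25 -0.    1.64  1.79]
```

View pics/w1.png

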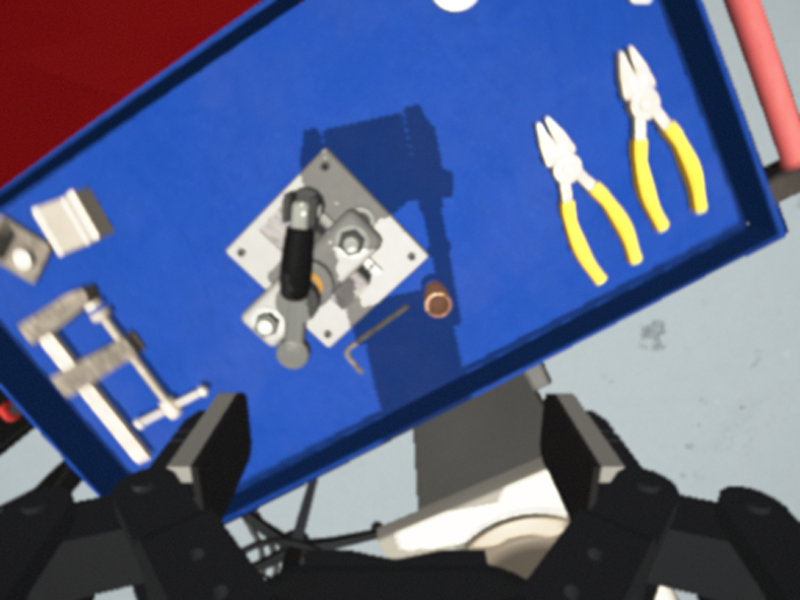

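Run:
```python
from h import *
s=cams.snapshot("wrist");im=s["image"]
m=(im.max(2)<60).astype(np.uint8); m[:110]=0;m[200:]=0;m[:,:165]=0;m[:,225:]=0
n,l,st,c=cv2.connectedComponentsWithStats(m); 
for i in range(1,n):
    if st[i,4]>30: print(st[i],c[i])
i=1+np.argmax(st[1:,4]); ys,xs=np.nonzero(l==i); P=np.c_[xs,ys].astype(float)
r=cv2.minAreaRect(P.astype(np.float32)); print(r); b=cv2.boxPoints(r)
for p in b: print(p,onz(s,p,.195))
print("mid",onz(s,r[0],.195))
for nm,p in dict(clevis=(303/1.5625,205/1.5625),ball=(293/1.5625,352/1.5625)).items(): print(nm,onz(s,p,.195))
for nm,p in dict(n1=(352/1.5625,241/1.5625),n2=(267/1.5625,324/1.5625)).items(): print(nm,onz(s,p,.137))
cv2.imwrite("pics/w1c.png",cv2.resize(im[110:250,130:300],(800,659)[:2],interpolation=cv2.INTER_CUBIC)[:600])
```

```text
[180 141  24  52 801] [190.32833958 169.73033708]
((191.13031005859375, 166.6248779296875), (50.77574157714844, 22.824623107910156), 88.78113555908203)
[179.18054 141.4855 ] [ 0.56672713 -0.00625395  0.195     ]
[202. 141.] [ 0.55604756 -0.02696814  0.195     ]
[203.08008 191.76425] [5.09062471e-01 2.87005577e-05 1.95000000e-01]
[180.26062 192.24976] [0.52021378 0.02179984 0.195     ]
mid [ 0.53856266 -0.00319494  0.195     ]
clevis [ 0.56841727 -0.02490117  0.195     ]
ball [0.48395296 0.03526339 0.195     ]
n1 [ 0.52545781 -0.0312719   0.137     ]
n2 [0.49905365 0.06405974 0.137     ]
```

View pics/w1c.png

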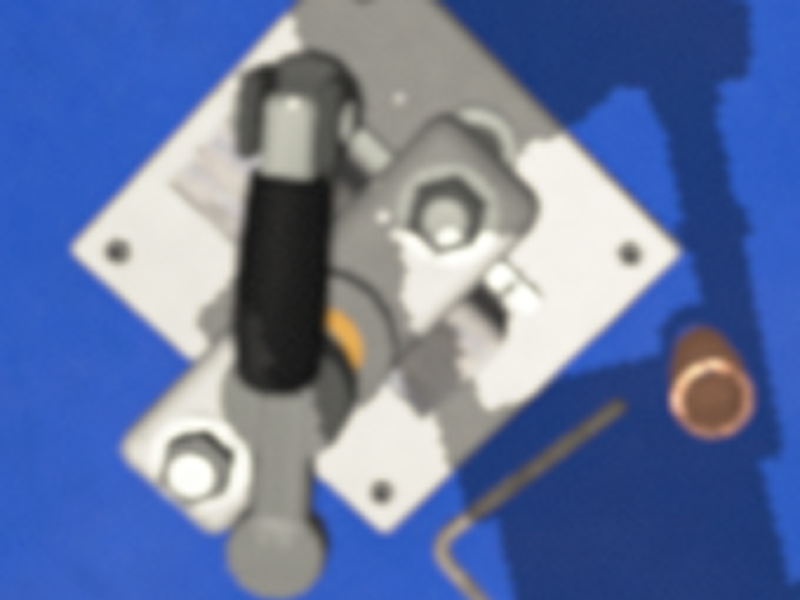

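Run:
```python
from h import *
s=cams.snapshot("wrist")
f=lambda x,y:(130+x/4.706,110+y/4.706)
for z in (.195,.2):
  a=onz(s,f(290,175),z);b=onz(s,f(280,388),z);h=onz(s,f(297,115),z)
  print(z,a,b,np.linalg.norm(a-b),"hinge",h); A=np.array([.5123,.0164,z])
  d=(a-b)/np.linalg.norm(a-b)
  print(" dir",d,"axis from line: along",(A-b)@d,"perp",np.cross(d,A-b)[2], "mid",(a+b)/2)
print("nuts",onz(s,f(445,215),.137),onz(s,f(197,468),.137))
print("ball", onz(s,f(278,555),.19), "corners",[onz(s,f(*p),.014)[:2].round(4) for p in [(72,247),(385,533),(680,255)]])
# side view check
b=cams.snapshot("side");a=cams.snapshot("scene")
h=np.array([.5123+.07*.84,.0164-.07*.54,.195])
print(proj(a,[h,[.5123,.0164,.195]]),proj(b,[h,[.5123,.0164,.195]]))
cv2.imwrite("pics/z1.png",cv2.hconcat([cv2.resize(a["image"][160:220,225:285],(400,400),interpolation=2),cv2.resize(b["image"][150:210,220:280],(400,400),interpolation=2)]))
```

```text
0.195 [ 0.55514381 -0.01378896  0.195     ] [0.51443912 0.01328077 0.195     ] 0.04888397137056941 hinge [ 0.5655891  -0.02179703  0.195     ]
 dir [ 0.83267984 -0.55375472  0.        ] axis from line: along -0.003508485573909813 perp 0.0014127707084814446 mid [ 5.34791465e-01 -2.54091128e-04  1.95000000e-01]
0.2 [ 0.55545661 -0.01503114  0.2       ] [0.51537146 0.01162658 0.2       ] 0.04813993198470224 hinge [ 0.56574291 -0.02291732  0.2       ]
 dir [ 0.83267984 -0.55375472  0.        ] axis from line: along -0.005200848945876994 perp 0.0022738953053603023 mid [ 0.53541404 -0.00170228  0.2       ]
nuts [ 0.52397712 -0.02944091  0.137     ] [0.49455747 0.06433147 0.137     ]
ball [0.47780523 0.03706876 0.19      ] corners [array([0.5575, 0.1102]), array([0.4155, 0.068 ]), array([ 0.458 , -0.0729])]
[[255.89581471 171.91651972]
 [260.50889223 180.55953949]] [[264.76999978 169.3809375 ]
 [244.14150395 166.94003912]]
```

View pics/z1.png

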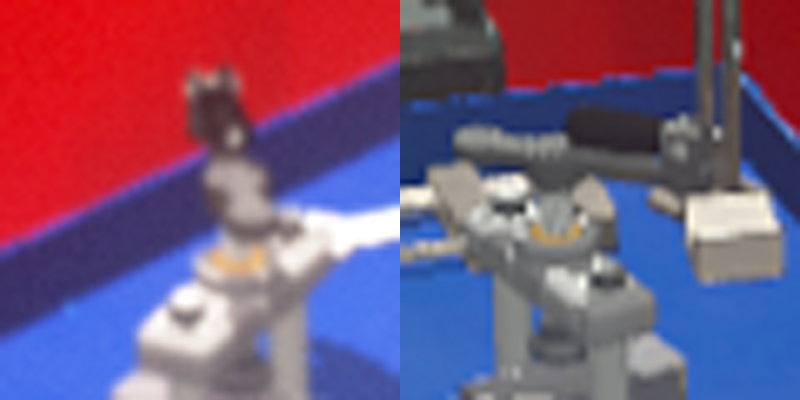

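```bash
cat >> h.py <<'E'
AX=np.array([.510,.0175]); D=np.array([.8327,-.5538,0]); ZG=.192
HG=np.array([AX[0]+.07*D[0],AX[1]+.07*D[1],ZG])
def delta(T):
    st=status.sense(); return toolR(st).as_matrix().T@(np.array(T)-st["tcp_pos"])
E
python3 - <<'E'
from h import *
b=cams.snapshot("side")
for z in(.188,.195): print(proj(b,[[*(AX+.033*D[:2]),z]]))
c,s=np.cos(np.radians(20)),np.sin(np.radians(20))
zt=D*s+np.array([0,0,-c]); C=HG-.045*D; T=C-.007*zt
print("T",T,"above",T-.07*zt, "hinge",HG)
print("delta to above now",delta(T-.07*zt))
# per row twist
xt=D*c+np.array([0,0,s]); r=T-HG; rt=np.array([r@xt,0,r@zt]); print("r tool",rt)
for th in(5,8):
    Rm=Ro.from_rotvec([0,-np.radians(th),0]).as_matrix()
    print(th,(Rm-np.eye(3))@rt)
E
```

```text
[[253.02264971 170.09734782]]
[[252.97852765 168.09477593]]
T [0.5288239  0.00498088 0.19857785] above [0.50888789 0.01823963 0.26435633] hinge [ 0.568289 -0.021266  0.192   ]
delta to above now [-0.03416336 -0.06917816  0.13091121]
r tool [-0.0422899   0.         -0.02239226]
5 [ 0.00211254  0.         -0.0036006 ]
8 [ 0.00352796  0.         -0.0056677 ]
```

```bash
python3 -m inch '[[0,0,0,-0.0057,-0.0115,0.0218,0],[0,0,0,-0.0057,-0.0115,0.0218,0],[0,0,0,-0.0057,-0.0115,0.0218,0],[0,0,0,-0.0057,-0.0115,0.0218,0],[0,0,0,-0.0057,-0.0115,0.0218,0],[0,0,0,-0.0057,-0.0115,0.0218,0],[0,0,5.7,0,0,0,0],[0,8,0,0,0,0,0],[0,8,0,0,0,0,0],[0,4,0,0,0,0,0]]'
python3 - <<'E'
from h import *
pose()
zt=D*.342+np.array([0,0,-.94]); T=HG-.045*D-.007*zt
print("to above",delta(T-.07*zt),"to T",delta(T))
s=cams.snapshot("wrist");im=s["image"].copy()
for X in (HG,[*AX,ZG],HG-.045*D):
    p=proj(s,[X])[0]; print(p); cv2.circle(im,(int(p[0]),int(p[1])),2,(0,0,255),1)
cv2.imwrite("pics/w2.png",cv2.resize(im,(800,600),interpolation=2))
E
```

```text
clock: 3.5
tcp_pos: [0.5082, 0.0187, 0.2645]
tool_rot: [0.05, 0.944, -0.28, 0.168]
contact_force: [-0.7, 0.2, -0.2]
width: 0.499
t 3.5 p [0.5082 0.0187 0.2645] x [ 0.786 -0.512  0.346] y [-0.546 -0.838  0.   ] z [ 0.29  -0.189 -0.938] F [-0.7  0.2 -0.2] w 0.499 q [-0.    0.16  1.77 -0.24  0.93  2.26]
to above [7.72559145e-04 2.06829811e-05 4.59680962e-04] to T [0.00047875 0.00022668 0.07047884]
[252.8196356  142.82879642]
[251.92970038 245.45120104]
[252.25006167 208.47621385]
```

View pics/w2.png

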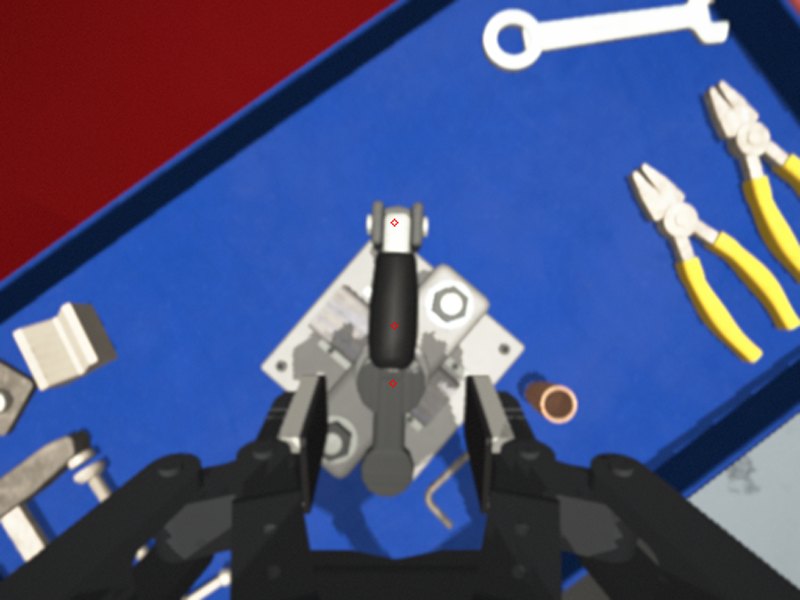

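```bash
python3 -m inch '[[0,0,0,0,0,0.015,0],[0,0,0,0,0,0.015,0],[0,0,0,0,0,0.015,0],[0,0,0,0,0,0.015,0],[0,0,0,0,0,0.010,0],[0,0,0,0,0,0,1],[0,0,0,0,0,0,1],[0,0,0,0,0,0,1],[0,0,0,0,0,0,1],[0,0,0,0,0,0,1]]'
python3 - <<'E'
from h import *
pose()
s=cams.snapshot("wrist");im=s["image"].copy()
cv2.imwrite("pics/w3.png",cv2.resize(im,(800,600),interpolation=2))
E
```

```text
clock: 4.55
tcp_pos: [0.5291, 0.0055, 0.1989]
tool_rot: [0.049, 0.944, -0.282, 0.166]
contact_force: [1.7, 5.0, -3.6]
width: 0.223
t 4.55 p [0.5291 0.0055 0.1989] x [ 0.785 -0.516  0.342] y [-0.549 -0.836 -0.001] z [ 0.286 -0.187 -0.94 ] F [ 1.7  5.  -3.6] w 0.223 q [-0.03  0.27  1.82 -0.26  0.76  2.28]
```

View pics/w3.png

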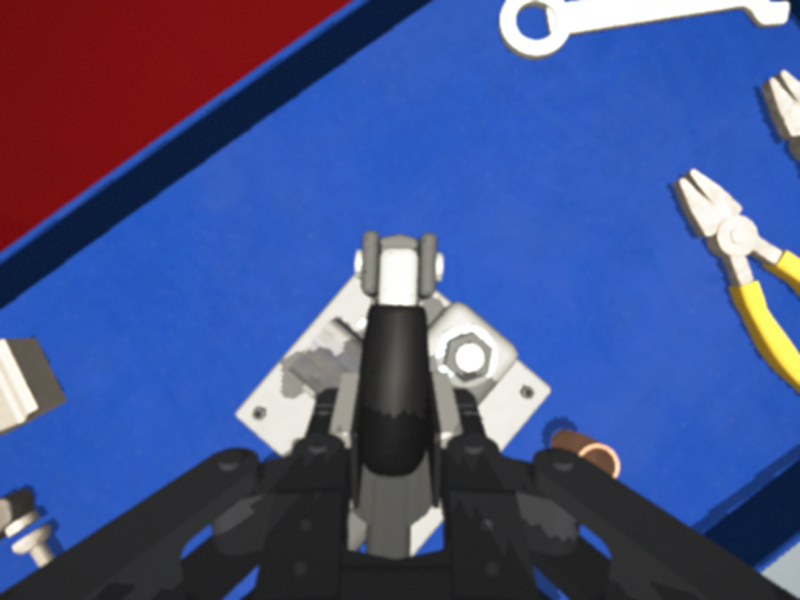

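```bash
python3 -m inch '[[0,-5,0,0.0021,0,-0.0036,1],[0,-5,0,0.0021,0,-0.0036,1],[0,-5,0,0.0021,0,-0.0036,1],[0,-5,0,0.0021,0,-0.0036,1],[0,-5,0,0.0021,0,-0.0036,1],[0,-5,0,0.0021,0,-0.0036,1],[0,0,0,0,0,0,1]]'
python3 - <<'E'
from h import *
pose()
s=cams.snapshot("wrist");im=s["image"].copy()
cv2.imwrite("pics/w4.png",cv2.resize(im,(800,600),interpolation=2))
E
```

```text
clock: 5.3
tcp_pos: [0.5369, 0.0001, 0.2214]
tool_rot: [-0.026, 0.954, -0.286, -0.086]
contact_force: [-2.8, 6.3, 2.9]
width: 0.221
t 5.3 p [5.369e-01 1.000e-04 2.214e-01] x [ 0.822 -0.54  -0.18 ] y [-0.549 -0.836 -0.001] z [-0.15   0.1   -0.984] F [-2.8  6.3  2.9] w 0.221 q [-0.18  0.47  1.4   0.07  1.43  1.95]
```

View pics/w4.png

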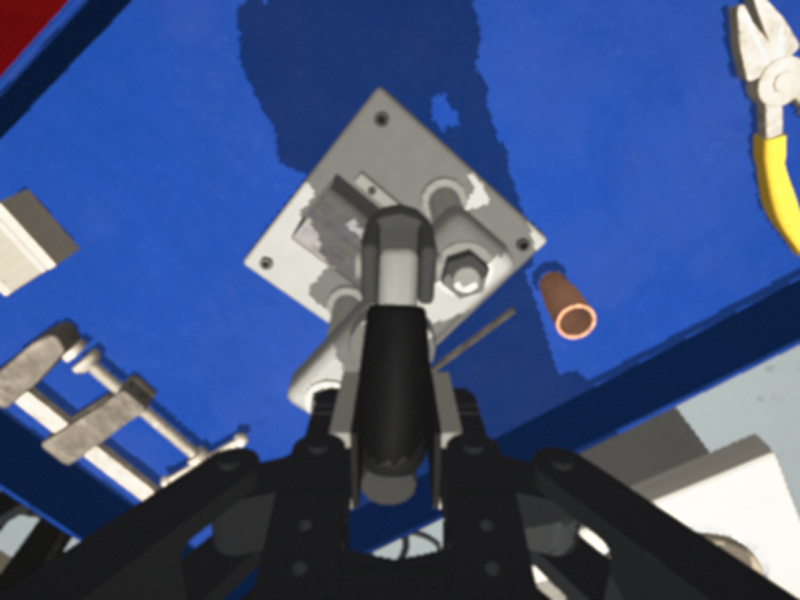

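```bash
python3 -m inch '[[0,-5,0,0.0021,0,-0.0036,1],[0,-5,0,0.0021,0,-0.0036,1],[0,-5,0,0.0021,0,-0.0036,1],[0,-5,0,0.0021,0,-0.0036,1],[0,-5,0,0.0021,0,-0.0036,1],[0,-5,0,0.0021,0,-0.0036,1],[0,0,0,0,0,0,1]]'
python3 - <<'E'
from h import *
pose()
E
```

```text
clock: 6.05
tcp_pos: [0.553, -0.0107, 0.2361]
tool_rot: [-0.099, 0.899, -0.268, -0.332]
contact_force: [-4.7, 6.0, 2.5]
width: 0.221
t 6.05 p [ 0.553  -0.0107  0.2361] x [ 0.636 -0.417 -0.65 ] y [-0.548 -0.836 -0.   ] z [-0.543  0.356 -0.76 ] F [-4.7  6.   2.5] w 0.221 q [-0.27  0.78  0.98  0.23  2.05  1.92]
```

```bash
python3 -m inch '[[0,-5,0,0.0021,0,-0.0036,1],[0,-5,0,0.0021,0,-0.0036,1],[0,-5,0,0.0021,0,-0.0036,1],[0,-5,0,0.0021,0,-0.0036,1],[0,-3,0,0.0021,0,-0.0036,1],[0,0,0,0.001,0,-0.0020,1],[0,0,0,0,0,0,1]]'
python3 - <<'E'
from h import *
pose()
s=cams.snapshot("wrist");im=s["image"].copy()
cv2.imwrite("pics/w5.png",cv2.resize(im,(600,450),interpolation=2))
a=cams.snapshot("scene");b=cams.snapshot("side")
cv2.imwrite("pics/z5.png",cv2.hconcat([cv2.resize(a["image"][130:230,205:305],(400,400),interpolation=2),cv2.resize(b["image"][110:210,200:300],(400,400),interpolation=2)]))
E
```

```text
clock: 6.75
tcp_pos: [0.572, -0.0236, 0.2384]
tool_rot: [-0.149, 0.816, -0.244, -0.502]
contact_force: [-8.9, 3.2, -8.6]
width: 0.219
t 6.75 p [ 0.572  -0.0236  0.2384] x [ 0.376 -0.249 -0.893] y [-0.548 -0.836  0.002] z [-0.747  0.488 -0.451] F [-8.9  3.2 -8.6] w 0.219 q [-0.3   1.06  0.65  0.4   2.48  2.03]
```

View pics/w5.png

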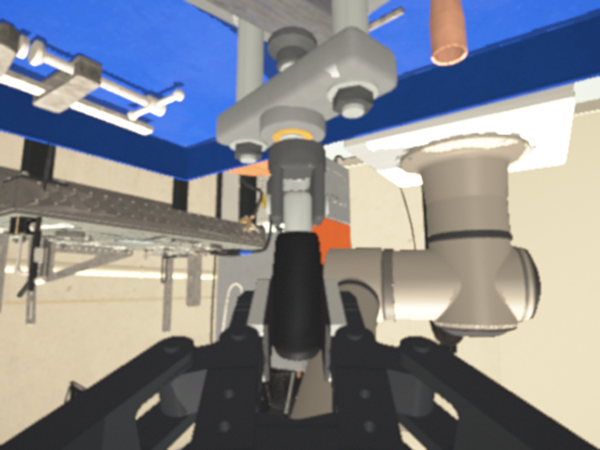

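View pics/z5.png

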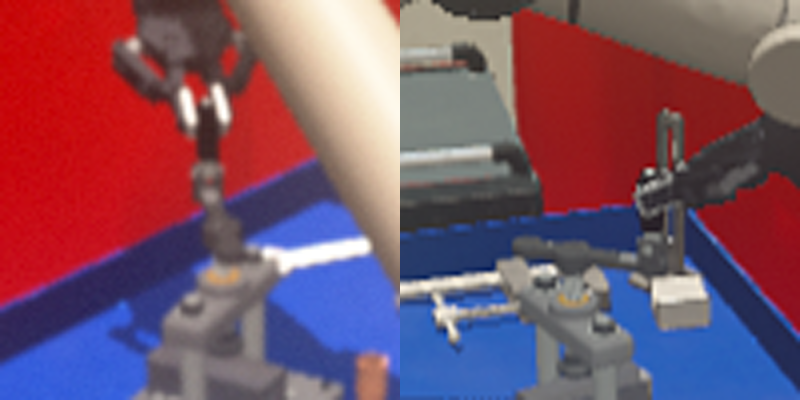

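```bash
python3 -m inch '[[0,0,0,0,0,0,0],[0,0,0,0,0,0,0],[0,0,0,0,0,0,0],[0,0,0,0,0,-0.015,0],[0,0,0,0,0,-0.02,0],[0,0,0,0,0,-0.02,0],[0,8,0,-0.01,0,-0.005,0],[0,8,0,-0.01,0,-0.005,0],[0,8,0,-0.01,0,-0.005,0],[0,8,0,-0.005,0,-0.005,0]]';  python3 -m inch '[[0,8,0,0,0,0,0],[0,8,0,0,0,0,0],[0,8,0,0,0,0,0],[0,7.2,0,0,0,0,0]]'
python3 - <<'E'
from h import *
pose()
T=np.array([HG[0],HG[1],.30]); print(delta(T))
s=cams.snapshot("wrist");im=s["image"].copy()
cv2.imwrite("pics/w6.png",cv2.resize(im,(800,600),interpolation=2))
E
```

```text
clock: 7.9
tcp_pos: [0.6015, -0.0452, 0.3032]
tool_rot: [-0.076, 0.925, -0.278, -0.25]
contact_force: [0.0, -0.2, 0.3]
width: 0.498
clock: 8.3
tcp_pos: [0.6012, -0.0447, 0.3037]
tool_rot: [0.001, 0.958, -0.288, 0.008]
contact_force: [-0.5, 0.3, -0.3]
width: 0.5
t 8.3 p [ 0.6012 -0.0447  0.3037] x [ 0.834 -0.551  0.016] y [-0.551 -0.834 -0.003] z [ 0.015 -0.006 -1.   ] F [-0.5  0.3 -0.3] w 0.5 q [-0.2   0.45  1.2  -0.    1.48  1.96]
[-0.04048333 -0.00137481  0.00300792]
```

View pics/w6.png

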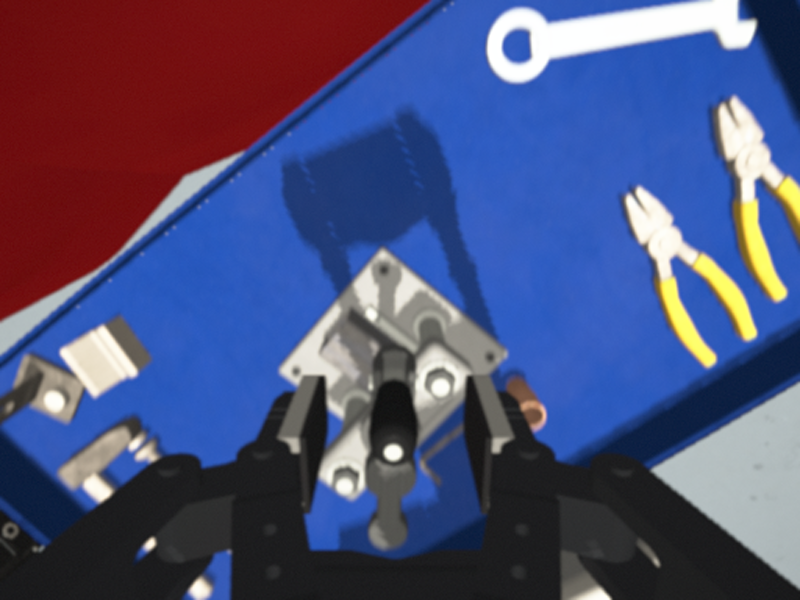

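Run:
```python
from h import *
s=cams.snapshot("wrist")
print(onz(s,(251.5,289),.256),HG)
print(proj(s,[HG,[*AX,ZG],[HG[0],HG[1],.256]])*1.5625)
```

```text
[ 0.56497529 -0.0198534   0.256     ] [ 0.568289 -0.021266  0.192   ]
[[392.58189413 375.88659157]
 [392.27885661 489.30368312]
 [391.35304216 443.89558436]]
```

```bash
python3 -m inch '[[0,-0.9,0,-0.021,-0.0007,0,0],[0,0,0,-0.021,-0.0007,0,0],[0,0,-8.4,0,0,0,0],[0,0,-8.4,0,0,0,0],[0,0,-8.4,0,0,0,0],[0,0,-8.3,0,0,0,0],[0,0,0,0,0,0,0]]'
python3 - <<'E'
from h import *
pose()
print(delta([.5665,-.0205,.232]))
print(proj(cams.snapshot("wrist"),[[.5665,-.0205,.256]])*1.5625)
s=cams.snapshot("wrist");im=s["image"].copy()
cv2.imwrite("pics/w7.png",cv2.resize(im,(800,600),interpolation=2))
E
```

```text
clock: 9.1
tcp_pos: [0.5677, -0.0208, 0.3017]
tool_rot: [-0.003, 1.0, 0.0, -0.004]
contact_force: [-0.0, 0.4, 0.6]
width: 0.5
t 9.1 p [ 0.5677 -0.0208  0.3017] x [ 1.     0.001 -0.008] y [ 0.001 -1.    -0.007] z [-0.008  0.007 -1.   ] F [-0.   0.4  0.6] w 0.5 q [-0.17  0.39  1.29  0.01  1.47  1.4 ]
[-0.00063967  0.00019395  0.06970876]
[[394.03931302 357.96001564]]
```

View pics/w7.png

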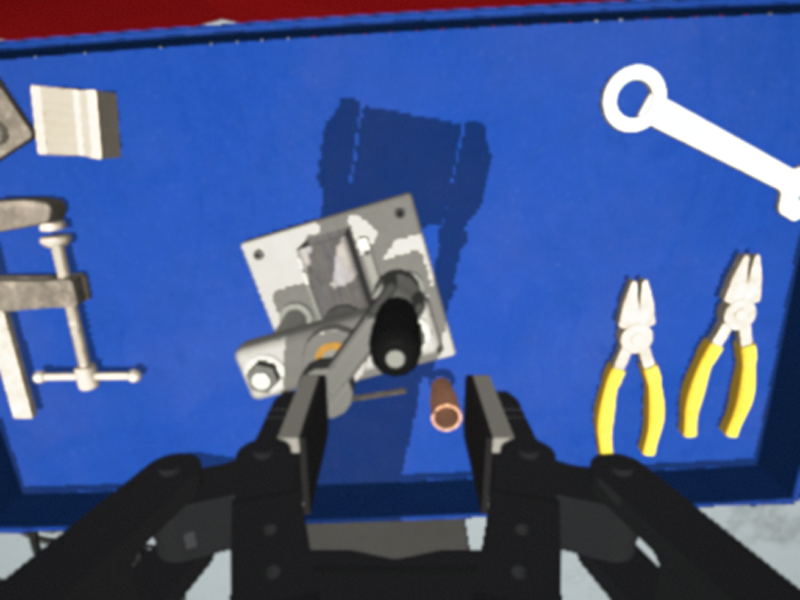

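```bash
python3 -m inch '[[0,0.4,0,0,0,0.018,0],[0.4,0,0,0,0,0.018,0],[0,0,0,0,0,0.018,0],[0,0,0,0,0,0.015,0],[0,0,0,0,0,0,1],[0,0,0,0,0,0,1],[0,0,0,0,0,0,1],[0,0,0,0,0,0,1],[0,0,0,0,0,0,1]]'
python3 - <<'E'
from h import *
pose()
h=status.sense()["tcp_pos"][:2]; v=h-AX; print("r",np.linalg.norm(v),"phi",np.degrees(np.arctan2(v[1],v[0])))
# plan circle: 15deg rows
c=AX;phi=np.radians(-34)
for k in range(0,361,10):
    a=phi-np.radians(k); p=c+.07*np.array([np.cos(a),np.sin(a)])
    b=a-np.radians(10); d=.07*np.array([np.cos(b)-np.cos(a),np.sin(b)-np.sin(a)])
    print(k,"tool shift",(d*[1,-1]*1e3).round(1),"z",.39, "tan",np.array([np.sin(a),-np.cos(a)]).round(2))
E
```

```text
clock: 10.1
tcp_pos: [0.5668, -0.0202, 0.2324]
tool_rot: [-0.006, 1.0, -0.0, 0.0]
contact_force: [-0.8, -4.8, -9.5]
width: 0.226
t 10.1 p [ 0.5668 -0.0202  0.2324] x [ 1. -0.  0.] y [-0.    -1.    -0.012] z [ 0.     0.012 -1.   ] F [-0.8 -4.8 -9.5] w 0.226 q [-0.18  0.43  1.43  0.01  1.29  1.39]
r 0.0681829210374926 phi -33.565231227190864
0 tool shift [-7.7  9.5] z 0.39 tan [-0.56 -0.83]
10 tool shift [-9.2  8. ] z 0.39 tan [-0.69 -0.72]
20 tool shift [-10.5   6.3] z 0.39 tan [-0.81 -0.59]
30 tool shift [-11.4   4.4] z 0.39 tan [-0.9  -0.44]
40 tool shift [-12.    2.3] z 0.39 tan [-0.96 -0.28]
50 tool shift [-12.2   0.2] z 0.39 tan [-0.99 -0.1 ]
60 tool shift [-12.1  -1.9] z 0.39 tan [-1.    0.07]
70 tool shift [-11.5  -4. ] z 0.39 tan [-0.97  0.24]
80 tool shift [-10.7  -5.9] z 0.39 tan [-0.91  0.41]
90 tool shift [-9.5 -7.7] z 0.39 tan [-0.83  0.56]
100 tool shift [-8.  -9.2] z 0.39 tan [-0.72  0.69]
110 tool shift [ -6.3 -10.5] z 0.39 tan [-0.59  0.81]
120 tool shift [ -4.4 -11.4] z 0.39 tan [-0.44  0.9 ]
130 tool shift [ -2.3 -12. ] z 0.39 tan [-0.28  0.96]
140 tool shift [ -0.2
[... 460 characters left out ...]
-0.2] z 0.39 tan [0.99 0.1 ]
240 tool shift [12.1  1.9] z 0.39 tan [ 1.   -0.07]
250 tool shift [11.5  4. ] z 0.39 tan [ 0.97 -0.24]
260 tool shift [10.7  5.9] z 0.39 tan [ 0.91 -0.41]
270 tool shift [9.5 7.7] z 0.39 tan [ 0.83 -0.56]
280 tool shift [8.  9.2] z 0.39 tan [ 0.72 -0.69]
290 tool shift [ 6.3 10.5] z 0.39 tan [ 0.59 -0.81]
300 tool shift [ 4.4 11.4] z 0.39 tan [ 0.44 -0.9 ]
310 tool shift [ 2.3 12. ] z 0.39 tan [ 0.28 -0.96]
320 tool shift [ 0.2 12.2] z 0.39 tan [ 0.1  -0.99]
330 tool shift [-1.9 12.1] z 0.39 tan [-0.07 -1.  ]
340 tool shift [-4.  11.5] z 0.39 tan [-0.24 -0.97]
350 tool shift [-5.9 10.7] z 0.39 tan [-0.41 -0.91]
360 tool shift [-7.7  9.5] z 0.39 tan [-0.56 -0.83]
```

```bash
cat >> h.py <<'E'
def feel():
    st=status.sense(); v=st["tcp_pos"][:2]-AX; r=np.linalg.norm(v);a=np.arctan2(v[1],v[0])
    rad=v/r; tan=np.array([np.sin(a),-np.cos(a)])
    F=st["contact_force"][:2]
    print("t %.2f r %.4f phi %.1f z %.4f | push(tan) %.2f radial %.2f Fz %.1f w %.3f"%(st["clock"],r,np.degrees(a),st["tcp_pos"][2],-F@tan,F@rad,st["contact_force"][2],st["width"]),"torque",st["wrist_torque"].round(2))
E
python3 -m inch '[[0,0,0,-0.0077,0.0095,0.0004,1],[0,0,0,-0.0092,0.008,0.0004,1],[0,0,0,-0.0105,0.0063,0.0004,1],[0,0,0,-0.0114,0.0044,0.0004,1],[0,0,0,-0.012,0.0023,0.0004,1],[0,0,0,-0.0122,0.0002,0.0004,1],[0,0,0,-0.0121,-0.0019,0.0004,1]]'; python3 -c "from h import *;feel();pose()"
```

```text
clock: 10.8
tcp_pos: [0.4939, -0.0481, 0.2299]
tool_rot: [-0.007, 1.0, -0.0, 0.004]
contact_force: [10.9, 0.5, -12.5]
width: 0.229
t 10.80 r 0.0676 phi -103.8 z 0.2299 | push(tan) 10.41 radial -3.09 Fz -12.5 w 0.229 torque [ 0.11 -1.54 -0.  ]
t 10.8 p [ 0.4939 -0.0481  0.2299] x [ 1.    -0.001  0.008] y [-0.    -1.    -0.014] z [ 0.008  0.014 -1.   ] F [ 10.9   0.5 -12.5] w 0.229 q [-0.26  0.3   1.63  0.02  1.21  1.3 ]
```

```bash
python3 -m inch '[[0,0,0,-0.0115,-0.004,0.0006,1],[0,0,0,-0.0107,-0.0059,0.0006,1],[0,0,0,-0.0095,-0.0077,0.0006,1],[0,0,0,-0.008,-0.0092,0.0006,1],[0,0,0,-0.0063,-0.0105,0.0006,1]]'; python3 -c "from h import *;feel();pose()"; python3 -m inch '[[0,0,0,-0.0044,-0.0114,0.0006,1],[0,0,0,-0.0023,-0.012,0.0006,1],[0,0,0,-0.0002,-0.0122,0.0006,1],[0,0,0,0.0019,-0.0121,0.0006,1]]'; python3 -c "from h import *;feel();pose()"
```

```text
clock: 11.3
tcp_pos: [0.4476, -0.012, 0.2278]
tool_rot: [-0.005, 1.0, -0.0, 0.004]
contact_force: [7.4, -7.0, -9.4]
width: 0.223
t 11.30 r 0.0690 phi -154.7 z 0.2278 | push(tan) 9.52 radial -3.65 Fz -9.4 w 0.223 torque [-1.3  -1.06 -0.02]
t 11.3 p [ 0.4476 -0.012   0.2278] x [ 1.    -0.001  0.007] y [-0.   -1.   -0.01] z [ 0.007  0.01  -1.   ] F [ 7.4 -7.  -9.4] w 0.223 q [-0.21  0.21  1.76  0.01  1.17  1.36]
clock: 11.7
tcp_pos: [0.4415, 0.0357, 0.2261]
tool_rot: [-0.005, 1.0, 0.0, 0.002]
contact_force: [2.6, -11.1, -4.4]
width: 0.226
t 11.70 r 0.0708 phi 165.1 z 0.2261 | push(tan) 10.09 radial -5.33 Fz -4.4 w 0.226 torque [-1.91 -0.13  0.05]
t 11.7 p [0.4415 0.0357 0.2261] x [ 1.    -0.     0.004] y [ 0.   -1.   -0.01] z [ 0.004  0.01  -1.   ] F [  2.6 -11.1  -4.4] w 0.226 q [-0.1   0.21  1.77  0.01  1.16  1.47]
```

Run:
```python
from h import *
from scipy.optimize import least_squares
P=np.array([[.5668,-.0202],[.4939,-.0481],[.4476,-.012],[.4415,.0357]])
f=least_squares(lambda a:np.hypot(*(P-a[:2]).T)-.07,[.51,.0175]); print(f.x,f.fun)
for k in range(165,-200,-5):
    a=np.radians(k);b=np.radians(k-5); d=.07*np.array([np.cos(b)-np.cos(a),-np.sin(b)+np.sin(a)])
    print(k,(d*1e3).round(1),end=" ; ")
```

```text
[0.50971344 0.02016053] [-8.68556068e-05  6.82895764e-05 -5.44538216e-05 -3.89492209e-05]
165 [ 1.8 -5.8] ; 160 [ 2.3 -5.6] ; 155 [ 2.8 -5.4] ; 150 [ 3.3 -5.2] ; 145 [ 3.7 -4.8] ; 140 [ 4.1 -4.5] ; 135 [ 4.5 -4.1] ; 130 [ 4.8 -3.7] ; 125 [ 5.2 -3.3] ; 120 [ 5.4 -2.8] ; 115 [ 5.6 -2.3] ; 110 [ 5.8 -1.8] ; 105 [ 6.  -1.3] ; 100 [ 6.1 -0.8] ; 95 [ 6.1 -0.3] ; 90 [6.1 0.3] ; 85 [6.1 0.8] ; 80 [6.  1.3] ; 75 [5.8 1.8] ; 70 [5.6 2.3] ; 65 [5.4 2.8] ; 60 [5.2 3.3] ; 55 [4.8 3.7] ; 50 [4.5 4.1] ; 45 [4.1 4.5] ; 40 [3.7 4.8] ; 35 [3.3 5.2] ; 30 [2.8 5.4] ; 25 [2.3 5.6] ; 20 [1.8 5.8] ; 15 [1.3 6. ] ; 10 [0.8 6.1] ; 5 [0.3 6.1] ; 0 [-0.3  6.1] ; -5 [-0.8  6.1] ; -10 [-1.3  6. ] ; -15 [-1.8  5.8] ; -20 [-2.3  5.6] ; -25 [-2.8  5.4] ; -30 [-3.3  5.2] ; -35 [-3.7  4.8] ; -40 [-4.1  4.5] ; -45 [-4.5  4.1] ; -50 [-4.8  3.7] ; -55 [-5.2  3.3] ; -60 [-5.4  2.8] ; -65 [-5.6  2.3] ; -70 [-5.8  1.8] ; -75 [-6.   1.3] ; -80 [-6.1  0.8] ; -85 [-6.1  0.3] ; -90 [-6.1 -0.3] ; -95 [-6.1 -0.8] ; -100 [-6.  -1.3] ; -105 [-5.8 -1.8] ; -110 [-5.6 -2.3] ; -115 [-5.4 -2.8] ; -120 [-5.2 -3.3] ; -125 [-4.8 -3.7] ; -130 [-4.5 -4.1] ; -135 [-4.1 -4.5] ; -140 [-3.7 -4.8] ; -145 [-3.3 -5.2] ; -150 [-2.8 -5.4] ; -155 [-2.3 -5.6] ; -160 [-1.8 -5.8] ; -165 [-1.3 -6. ] ; -170 [-0.8 -6.1] ; -175 [-0.3 -6.1] ; -180 [ 0.3 -6.1] ; -185 [ 0.8 -6.1] ; -190 [ 1.3 -6. ] ; -195 [ 1.8 -5.8] ;
```

```bash
sed -i 's/AX=np.array(\[.510,.0175\])/AX=np.array([.5097,.0202])/' h.py
python3 -m inch '[[0,0,0,0.0018,-0.0058,0.0002,1],[0,0,0,0.0023,-0.0056,0.0002,1],[0,0,0,0.0028,-0.0054,0.0002,1],[0,0,0,0.0033,-0.0052,0.0002,1]]'; python3 -c "from h import *;feel()";python3 -m inch '[[0,0,0,0.0037,-0.0048,0.0002,1],[0,0,0,0.0041,-0.0045,0.0002,1],[0,0,0,0.0045,-0.0041,0.0002,1]]'; python3 -c "from h import *;feel()"
```

```text
clock: 12.1
tcp_pos: [0.4508, 0.0577, 0.2254]
tool_rot: [-0.005, 1.0, 0.0, 0.001]
contact_force: [-3.0, -8.6, -1.8]
width: 0.23
t 12.10 r 0.0698 phi 147.5 z 0.2254 | push(tan) 8.90 radial -2.07 Fz -1.8 w 0.230 torque [-1.74  0.63  0.02]
clock: 12.4
tcp_pos: [0.4623, 0.0714, 0.2247]
tool_rot: [-0.006, 1.0, 0.0, -0.0]
contact_force: [-6.2, -7.8, -1.3]
width: 0.231
t 12.40 r 0.0698 phi 132.8 z 0.2247 | push(tan) 9.89 radial -1.51 Fz -1.3 w 0.231 torque [-1.38  1.17 -0.01]
```

```bash
cat > ck.py <<'E'
import sys
from h import *
feel()
st=status.sense(); v=st["tcp_pos"][:2]-AX; a=np.arctan2(v[1],v[0])
p=-(st["contact_force"][:2]@np.array([np.sin(a),-np.cos(a)]))
sys.exit(p>float(sys.argv[1]))
E
C="python3 ck.py 11.6"
python3 -m inch '[[0,0,0,0.0048,-0.0037,0.0002,1],[0,0,0,0.0052,-0.0033,0.0002,1]]' >/dev/null && $C && python3 -m inch '[[0,0,0,0.0054,-0.0028,0.0002,1],[0,0,0,0.0056,-0.0023,0.0002,1]]'>/dev/null && $C && python3 -m inch '[[0,0,0,0.0058,-0.0018,0.0002,1],[0,0,0,0.006,-0.0013,0.0002,1]]'>/dev/null && $C && python3 -m inch '[[0,0,0,0.0061,-0.0008,0.0002,1],[0,0,0,0.0061,-0.0003,0.0002,1]]'>/dev/null && $C
```

```text
t 12.60 r 0.0698 phi 122.9 z 0.2244 | push(tan) 9.57 radial -0.12 Fz -0.4 w 0.231 torque [-1.06  1.38  0.02]False
```

```bash
sed -i 's/sys.exit(p/sys.exit(int(p/; s/argv\[1\]))/argv[1])))/' ck.py; tail -1 ck.py
C="python3 ck.py 11.6"
python3 -m inch '[[0,0,0,0.0054,-0.0028,0.0002,1],[0,0,0,0.0056,-0.0023,0.0002,1]]'>/dev/null && $C && python3 -m inch '[[0,0,0,0.0058,-0.0018,0.0002,1],[0,0,0,0.006,-0.0013,0.0002,1]]'>/dev/null && $C && python3 -m inch '[[0,0,0,0.0061,-0.0008,0.0002,1],[0,0,0,0.0061,-0.0003,0.0002,1]]'>/dev/null && $C && python3 -m inch '[[0,0,0,0.0061,0.0003,0.0002,1],[0,0,0,0.0061,0.0008,0.0002,1]]'>/dev/null && $C
```

```text
sys.exit(int(p>float(sys.argv[1])))
t 12.80 r 0.0698 phi 113.1 z 0.2240 | push(tan) 9.49 radial 0.47 Fz 0.5 w 0.231 torque [-0.6   1.69 -0.04]
t 13.00 r 0.0697 phi 103.1 z 0.2236 | push(tan) 8.76 radial 1.44 Fz 0.4 w 0.231 torque [-0.06  1.77  0.01]
t 13.20 r 0.0698 phi 93.0 z 0.2232 | push(tan) 9.62 radial 3.28 Fz 0.9 w 0.228 torque [0.38 1.76 0.06]
t 13.40 r 0.0697 phi 82.9 z 0.2229 | push(tan) 9.08 radial 4.02 Fz 0.5 w 0.228 torque [0.88 1.67 0.04]
```

```bash
C="python3 ck.py 11.2"
python3 -m inch '[[0,0,0,0.0061,0.0004,0.0002,1],[0,0,0,0.0061,0.0009,0.0002,1]]'>/dev/null && $C && python3 -m inch '[[0,0,0,0.006,0.0014,0.0002,1],[0,0,0,0.0058,0.0019,0.0002,1]]'>/dev/null && $C && python3 -m inch '[[0,0,0,0.0057,0.0024,0.0002,1],[0,0,0,0.0055,0.0029,0.0002,1]]'>/dev/null && $C && python3 -m inch '[[0,0,0,0.0052,0.0033,0.0002,1],[0,0,0,0.0048,0.0037,0.0002,1]]'>/dev/null && $C&& python3 -m inch '[[0,0,0,0.0045,0.0041,0.0002,1],[0,0,0,0.0041,0.0045,0.0002,1]]'>/dev/null && $C
```

```text
t 13.60 r 0.0702 phi 72.8 z 0.2224 | push(tan) 9.10 radial -4.40 Fz -0.0 w 0.230 torque [-0.19  1.84  0.04]
t 13.80 r 0.0706 phi 62.9 z 0.2220 | push(tan) 8.92 radial -10.10 Fz 2.9 w 0.226 torque [-0.76  2.27  0.02]
t 14.00 r 0.0710 phi 53.1 z 0.2215 | push(tan) 8.82 radial -14.98 Fz 3.9 w 0.228 torque [-1.19  2.91  0.08]
t 14.20 r 0.0714 phi 43.7 z 0.2211 | push(tan) 8.97 radial -20.59 Fz 7.2 w 0.226 torque [-1.39  3.69  0.04]
t 14.40 r 0.0717 phi 34.6 z 0.2206 | push(tan) 7.19 radial -24.92 Fz 7.8 w 0.230 torque [-1.49  4.28  0.09]
```

```bash
C="python3 ck.py 11.2"
python3 -m inch '[[0,0,0,0.0024,0.0058,0,1],[0,0,0,0.0020,0.0058,0,1]]'>/dev/null && $C && python3 -m inch '[[0,0,0,0.0022,0.0056,0,1],[0,0,0,0.0017,0.0058,0,1]]'>/dev/null && $C
```

```text
t 14.60 r 0.0714 phi 25.5 z 0.2203 | push(tan) 8.76 radial -15.03 Fz 3.6 w 0.226 torque [0.16 3.01 0.06]
t 14.80 r 0.0715 phi 16.5 z 0.2200 | push(tan) 9.17 radial -14.67 Fz 1.7 w 0.230 torque [0.63 2.98 0.01]
```

```bash
C="python3 ck.py 11.2"
python3 -m inch '[[0,0,0,0.0007,0.0062,0.0002,1],[0,0,0,0.0002,0.0063,0.0002,1]]'>/dev/null && $C && python3 -m inch '[[0,0,0,-0.0002,0.0062,0.0002,1],[0,0,0,-0.0006,0.0061,0.0002,1]]'>/dev/null && $C && python3 -m inch '[[0,0,0,-0.0009,0.0061,0.0002,1],[0,0,0,-0.0013,0.006,0.0002,1]]'>/dev/null && $C
```

```text
t 15.00 r 0.0713 phi 7.0 z 0.2196 | push(tan) 9.18 radial -9.54 Fz 0.9 w 0.226 torque [1.21 1.95 0.01]
t 15.20 r 0.0712 phi -2.5 z 0.2193 | push(tan) 8.58 radial -7.99 Fz -0.3 w 0.227 torque [1.54 1.31 0.04]
t 15.40 r 0.0712 phi -12.1 z 0.2189 | push(tan) 9.30 radial -6.70 Fz 0.1 w 0.228 torque [1.71 0.99 0.03]
```

```bash
C="python3 ck.py 10.8"
python3 -m inch '[[0,0,0,-0.0017,0.006,0.0002,1],[0,0,0,-0.0022,0.0058,0.0002,1]]'>/dev/null && $C && python3 -m inch '[[0,0,0,-0.0026,0.0056,0.0002,1],[0,0,0,-0.0031,0.0054,0.0002,1]]'>/dev/null && $C && python3 -m inch '[[0,0,0,-0.0035,0.0051,0.0002,1],[0,0,0,-0.004,0.0048,0.0002,1]]'>/dev/null && $C&& python3 -m inch '[[0,0,0,-0.0043,0.0044,0.0002,1],[0,0,0,-0.0047,0.004,0.0002,1]]'>/dev/null && $C
```

```text
t 15.60 r 0.0712 phi -21.9 z 0.2185 | push(tan) 8.26 radial -8.22 Fz -0.1 w 0.226 torque [1.88 0.79 0.05]
t 15.80 r 0.0713 phi -31.5 z 0.2182 | push(tan) 9.37 radial -9.45 Fz 0.6 w 0.230 torque [ 2.15  0.66 -0.01]
t 16.00 r 0.0712 phi -40.7 z 0.2180 | push(tan) 13.26 radial -9.28 Fz 1.2 w 0.228 torque [ 2.73  0.09 -0.01]
```

```bash
python3 -m inch '[[0,0,0,0,0,0,1]]'>/dev/null; python3 ck.py 99;python3 -m inch '[[0,0,0,0,0,0,1],[0,0,0,0,0,0,1]]'>/dev/null; python3 ck.py 99
```

```text
t 16.10 r 0.0712 phi -41.1 z 0.2180 | push(tan) 8.94 radial -10.74 Fz 0.5 w 0.230 torque [ 2.15  0.46 -0.01]
t 16.30 r 0.0712 phi -41.1 z 0.2180 | push(tan) 9.15 radial -11.25 Fz 1.2 w 0.227 torque [ 2.04  0.5  -0.03]
```

```bash
python3 -m inch '[[0,0,0,-0.001,0.0011,0,1]]'>/dev/null; python3 ck.py 99;python3 -m inch '[[0,0,0,0,0,0,1]]'>/dev/null; python3 ck.py 99
```

```text
t 16.40 r 0.0712 phi -41.6 z 0.2180 | push(tan) 12.73 radial -10.63 Fz 0.5 w 0.229 torque [ 2.72 -0.09 -0.  ]
t 16.50 r 0.0712 phi -41.6 z 0.2180 | push(tan) 11.26 radial -10.46 Fz 0.0 w 0.227 torque [2.52 0.1  0.02]
```

```bash
python3 -m inch '[[0,0,0,0,0,0,1],[0,0,0,0,0,0,0],[0,0,0,0,0,0,0],[0,0,0,0,0,0,0],[0,0,0,0,0,-0.02,0],[0,0,0,0,0,-0.025,0],[0,0,0,0,0,-0.025,0]]'; python3 -m inch '[[0,0,8.2,0,0,0,0],[0,0,8.2,0,0,0,0],[0,0,8.2,0,0,0,0],[0,0,8.2,0,0,0,0],[0,0,8.2,0,0,0,0]]'
python3 - <<'E'
from h import *
pose()
s=cams.snapshot("wrist");im=s["image"].copy()
cv2.imwrite("pics/w8.png",cv2.resize(im,(800,600),interpolation=2))
a=np.radians(-41.6);h=[AX[0]+.07*np.cos(a),AX[1]+.07*np.sin(a)]
print(h,proj(s,[[*h,.178],[*h,.242],[*AX,.17]])*1.5625)
E
```

```text
clock: 17.2
tcp_pos: [0.5625, -0.033, 0.2876]
tool_rot: [-0.006, 1.0, -0.0, 0.001]
contact_force: [0.7, -0.6, 0.9]
width: 0.499
clock: 17.7
tcp_pos: [0.5626, -0.033, 0.287]
tool_rot: [-0.006, 0.936, -0.353, -0.001]
contact_force: [0.2, -0.9, 0.2]
width: 0.498
t 17.7 p [ 0.5626 -0.033   0.287 ] x [ 0.751 -0.661 -0.007] y [-0.661 -0.75  -0.011] z [ 0.002  0.013 -1.   ] F [ 0.2 -0.9  0.2] w 0.498 q [-0.2   0.39  1.34  0.01  1.41  2.09]
[np.float64(0.5620458663348973), np.float64(-0.026274834885656916)] [[386.92817767 312.54552099]
 [382.38933479 368.94159391]
 [387.54314797 426.42645095]]
```

View pics/w8.png

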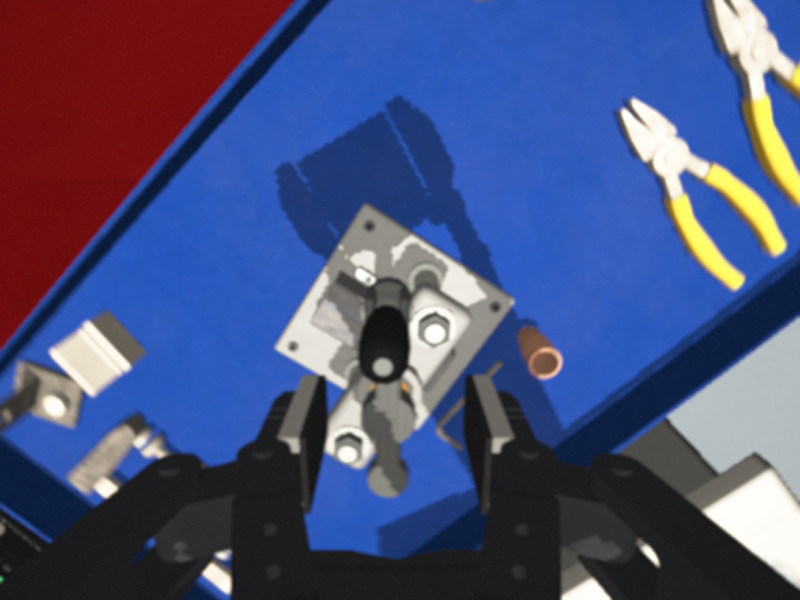

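Run:
```python
from h import *
d=np.array([np.cos(np.radians(-41.4)),np.sin(np.radians(-41.4)),0]); h=np.array([AX[0],AX[1],.178])+.07*d
t=h+.045*d; t[2]=.287; print(delta(t)); t[2]=.236; print(delta(t))
```

```text
[ 0.04005848 -0.00516461 -0.00024832]
[ 0.04039978 -0.00459569  0.05074736]
```

```bash
python3 -m inch '[[0,0,0,0.02,-0.0025,0,1],[0,0,0,0.02,-0.0023,0,1],[0,0,0,0,0,0.017,1],[0,0,0,0,0,0.017,1],[0,0,0,0,0,0.017,1],[0,0,0,0,0,0,1]]'
python3 - <<'E'
from h import *
pose()
s=cams.snapshot("wrist");im=s["image"].copy()
cv2.imwrite("pics/w9.png",cv2.resize(im,(800,600),interpolation=2))
E
```

```text
clock: 18.35
tcp_pos: [0.5949, -0.0547, 0.2331]
tool_rot: [-0.006, 0.937, -0.349, -0.004]
contact_force: [-0.5, 1.1, 0.9]
width: 0.001
t 18.35 p [ 0.5949 -0.0547  0.2331] x [ 0.756 -0.655 -0.011] y [-0.655 -0.756 -0.009] z [-0.003  0.014 -1.   ] F [-0.5  1.1  0.9] w 0.001 q [-0.23  0.49  1.33  0.01  1.33  2.05]
```

View pics/w9.png

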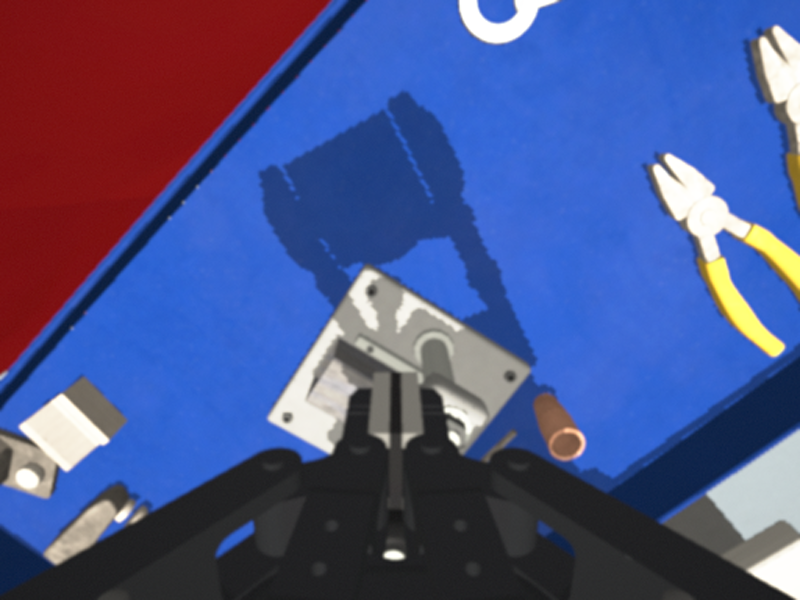

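```bash
python3 -m inch '[[0,0,0,-0.011,0,0,1],[0,0,0,-0.011,0,0,1],[0,0,0,-0.0055,0,-0.0006,1],[0,0,0,-0.0055,0,-0.0006,1],[0,0,0,-0.0055,0,0.0008,1],[0,0,0,-0.0055,0,0.0008,1],[0,0,0,-0.0051,0,0.0022,1],[0,0,0,-0.0051,0,0.0022,1]]'
python3 - <<'E'
from h import *
pose();feel()
s=cams.snapshot("wrist");im=s["image"].copy()
cv2.imwrite("pics/w10.png",cv2.resize(im,(600,450),interpolation=2))
a=cams.snapshot("scene");b=cams.snapshot("side")
cv2.imwrite("pics/z10.png",cv2.hconcat([cv2.resize(a["image"][130:230,205:305],(400,400),interpolation=2),cv2.resize(b["image"][110:210,200:300],(400,400),interpolation=2)]))
E
```

```text
clock: 19.2
tcp_pos: [0.5547, -0.0186, 0.2309]
tool_rot: [-0.006, 0.937, -0.35, -0.002]
contact_force: [0.4, -0.4, 2.9]
width: -0.001
t 19.2 p [ 0.5547 -0.0186  0.2309] x [ 0.755 -0.656 -0.007] y [-0.656 -0.755 -0.011] z [ 0.002  0.013 -1.   ] F [ 0.4 -0.4  2.9] w -0.001 q [-0.18  0.41  1.46  0.01  1.27  2.1 ]
t 19.20 r 0.0594 phi -40.8 z 0.2309 | push(tan) -0.05 radial 0.61 Fz 2.9 w -0.001 torque [-0.12 -0.15  0.05]
```

View pics/w10.png

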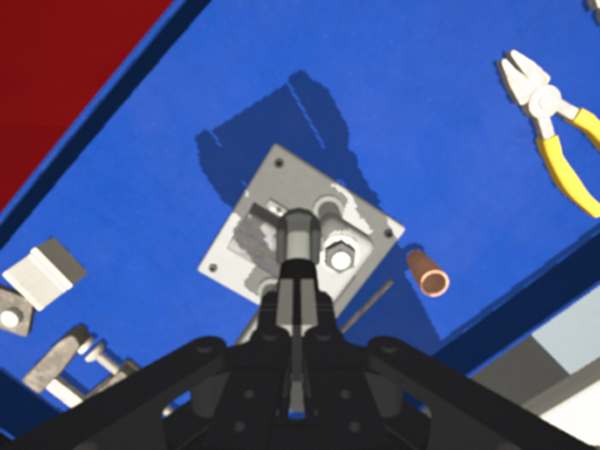

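View pics/z10.png

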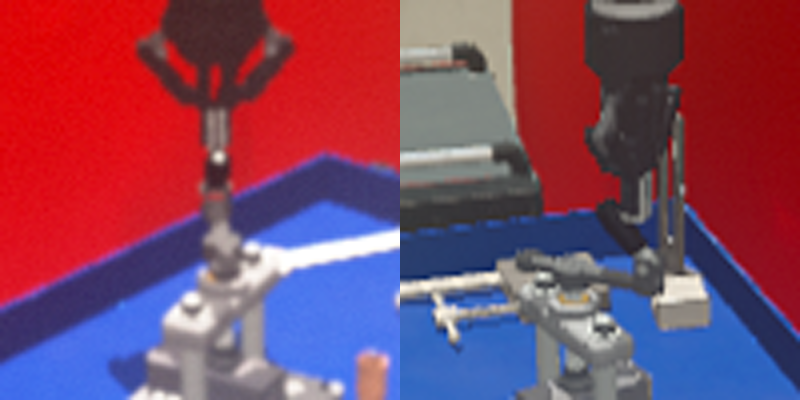

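```bash
python3 -m inch '[[0,0,0,-0.0044,0,0.0038,1],[0,0,0,-0.0044,0,0.0038,1],[0,0,0,-0.0033,0,0.0048,1],[0,0,0,-0.0033,0,0.0048,1],[0,0,0,-0.002,0,0.005,1],[0,0,0,-0.002,0,0.003,1]]'
python3 - <<'E'
from h import *
feel()
E
python3 -m inch '[[0,0,0,0,0,0.001,1],[0,0,0,0,0,0.0005,1]]'; python3 -c "from h import *;feel()"
```

```text
clock: 19.95
tcp_pos: [0.5401, -0.0059, 0.2051]
tool_rot: [-0.006, 0.937, -0.35, -0.002]
contact_force: [0.9, -1.4, 1.9]
width: -0.002
t 19.95 r 0.0401 phi -40.6 z 0.2051 | push(tan) -0.47 radial 1.65 Fz 1.9 w -0.002 torque [-0.15 -0.17 -0.02]
clock: 20.15
tcp_pos: [0.54, -0.0058, 0.204]
tool_rot: [-0.006, 0.937, -0.35, -0.002]
contact_force: [-2.5, 0.5, 3.7]
width: -0.001
t 20.15 r 0.0399 phi -40.6 z 0.2040 | push(tan) -1.28 radial -2.26 Fz 3.7 w -0.001 torque [ 0.21  0.32 -0.03]
```

```bash
for i in 1; do
python3 -m inch '[[0,0,0,0,0,0.001,1],[0,0,0,0,0,0,1]]' >/dev/null; python3 -c "from h import *;feel()"; python3 -m inch '[[0,0,0,0,0,0.001,1],[0,0,0,0,0,0,1]]' >/dev/null; python3 -c "from h import *;feel()"; done
```

```text
t 20.35 r 0.0400 phi -40.4 z 0.2034 | push(tan) 0.37 radial -1.84 Fz 3.3 w -0.001 torque [0.17 0.35 0.02]
t 20.55 r 0.0401 phi -40.1 z 0.2031 | push(tan) -0.15 radial -4.03 Fz 7.7 w 0.000 torque [0.43 0.62 0.03]
```

```bash
python3 -m inch '[[0,0,0,0,0,0.001,1],[0,0,0,0,0,0.0005,1]]' >/dev/null; python3 -c "from h import *;feel()"; python3 -m inch '[[0,0,0,0,0,-0.005,1],[0,0,0,0,0,-0.02,1],[0,0,0,0,0,-0.03,1],[0,0,0,-0.03,0,-0.03,1],[0,0,0,-0.03,0,-0.03,1],[0,0,0,-0.03,0,-0.03,1],[0,0,0,-0.03,0,-0.03,1],[0,0,0,0,0,0,1]]'
python3 - <<'E'
from h import *
pose()
s=cams.snapshot("wrist");im=s["image"].copy()
cv2.imwrite("pics/w11.png",cv2.resize(im,(600,450),interpolation=2))
a=cams.snapshot("scene");b=cams.snapshot("side")
cv2.imwrite("pics/z11.png",cv2.hconcat([cv2.resize(a["image"][160:220,225:285],(400,400),interpolation=2),cv2.resize(b["image"][150:210,220:280],(400,400),interpolation=2)]))
E
```

```text
t 20.75 r 0.0401 phi -39.6 z 0.2027 | push(tan) -0.63 radial -7.06 Fz 18.6 w 0.004 torque [ 0.7   1.04 -0.  ]
clock: 21.55
tcp_pos: [0.449, 0.0721, 0.3811]
tool_rot: [-0.008, 0.937, -0.349, 0.002]
contact_force: [0.2, -0.3, -0.2]
width: -0.003
t 21.55 p [0.449  0.0721 0.3811] x [ 0.756 -0.654 -0.001] y [-0.654 -0.756 -0.016] z [ 0.01   0.013 -1.   ] F [ 0.2 -0.3 -0.2] w -0.003 q [-0.02  0.13  1.44  0.01  1.57  2.27]
```

View pics/w11.png

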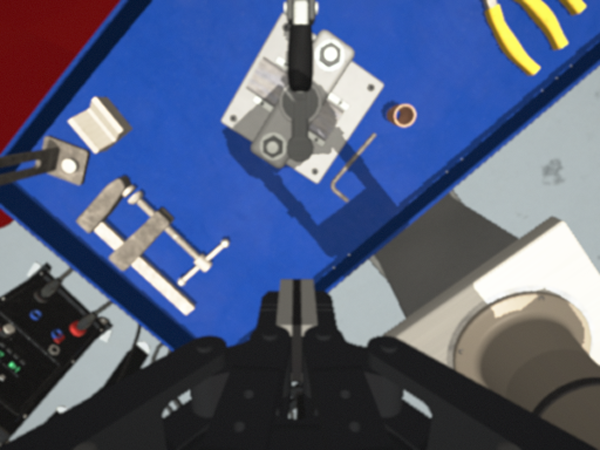

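View pics/z11.png

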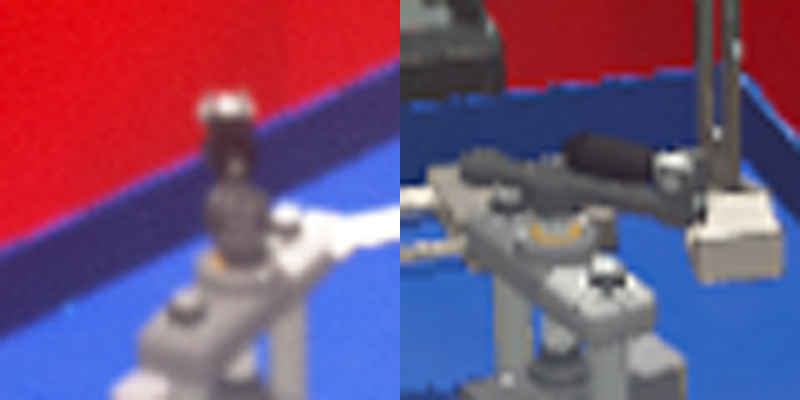

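Run:
```python
from h import *
s=cams.snapshot("wrist");im=s["image"]
k=512/600
for c,b,z in [((300,8),(300,150),.178)]:
    pass
m=(im.max(2)<55).astype(np.uint8); m[:20]=0;m[75:]=0;m[:,:235]=0;m[:,275:]=0
n,l,st,c=cv2.connectedComponentsWithStats(m); i=1+np.argmax(st[1:,4]); ys,xs=np.nonzero(l==i)
print(st[i]); v=cv2.fitLine(np.c_[xs,ys].astype(np.float32),2,0,.01,.01).ravel()
p=np.array([v[2],v[3]]);d=v[:2]*np.sign(v[1])
A=onz(s,p+d*15,.178);B=onz(s,p-d*15,.178);w=B-A;print("phi grip",np.degrees(np.arctan2(w[1],w[0])))
C=(A+B)/2; w=C[:2]-AX; print("phi mid from axis",np.degrees(np.arctan2(w[1],w[0])),np.linalg.norm(w))
pose()
bot.job_done()
```

```text
[ 243   20   21   55 1021]
phi grip -40.82647616325196
phi mid from axis -42.052008498803175 0.03488177648161287
t 21.75 p [0.4498 0.07   0.3753] x [ 0.754 -0.656 -0.009] y [-0.656 -0.754 -0.009] z [-0.001  0.013 -1.   ] F [ 0.4 -0.2 -0.9] w 0.001 q [-0.02  0.14  1.44  0.01  1.56  2.26]
the job is handed in; nothing more can be done
```

I swung the grip upright and cranked the vice clockwise about 366° until it stiffened. I then folded the grip flat again, pulled the arm clear and handed the job in at about 22 s. No verdict was reported.

- **Tightness:** The push was about 9 N while turning free and 13.3 N when the foot bore down, about 4.2 N more. I nudged the crank about half a degree further, so I put the final excess at about 4.5 to 5 N, inside the 3.5 to 7 N window. I could not read the force on the tube directly, and my readings scatter by about half a newton. I did not feel the tightness again after folding.
- **Grip:** It lies parallel to the crank arm in the last side picture. Pressing it down ended against a firm stop at about 19 N.
- **Crank angle:** In the last picture it reads -41° to -42°, against -41.6° when I let go of the grip. It has not run back, as far as the picture can show.
- **Other things on the cart:** I saw nothing shifted in the last wrist view, which does not cover the spanner. I did not measure the tube's position again.
- **Wobbles:** While cranking, the tool drifted off the circle and pulled about 25 N sideways on the grip for a moment, until I corrected it. The fingertip slid about 1.4 mm sideways on the sleeve during the final press, with little side force.

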